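# Lay out the specimen tray for the microscope

### The job

Lay out the blue tray for the microscope: stand the red-capped jar centred in the front ring between the red and the white specimen, and set the green specimen flat on the middle of the jar's cap. Stand the black-and-clear objective can centred in the ring directly behind the red specimen, and the yellow lamp carton centred in the ring directly behind the white specimen (behind is the side away from the robot), both upright. Leave the red and white specimens, the tape roll and the black eyepiece where they are.

Things in the scene. Friction and masses are not known exactly. Their poses are not given: they have to be found in the camera images.
- beaker_b: Large glass beaker with two glass rods leaning in it, fixed on the bench in the middle, 118 mm across, 148 mm high (the rods reach about 215 mm). In the way only: carry things over or round it. Origin: centre of its underside.
- tray: Blue tray fixed to the bench, 185 mm (its x) by 270 mm (y); floor 6 mm, rim 10 mm above the bench. Origin: centre of its underside, at bench height; x points away from the robot (turned up to 0.25 rad), y to the left. Six painted white rings, 72 mm across, centred at x = -0.0425 (front) and +0.0425 (back), each with y = 0.085, 0, -0.085 m. The front outer rings hold the red and white specimens.
- red_specimen_centre (a point): Red resin disc with a small pale label, 30 mm diameter, 16 mm high, loose; stands on the tray within about 6 mm of the centre of the front left or front right ring (which one varies). Stays there. Point: its centre, half-way up; z is its axis, up.
- white_specimen_centre (a point): Off-white resin disc, 22 mm diameter, 10 mm high, loose; stands on the tray within about 6 mm of the centre of the other front outer ring. Stays there. Point: its centre, half-way up; z up.
- jar_centre (a point): Round off-white plastic jar with a flat red cap (the cap is fixed), 56 mm diameter, 60 mm high, cap 55 mm diameter, about 0.2 kg; starts upright on the bench. Point: on its axis, half-way up (30 mm above its foot); z is its axis, up.
- green_specimen_centre (a point): Green resin disc with a small pale label, 30 mm diameter, 16 mm high, about 20 g; starts flat on the bench. Point: its centre, half-way up (8 mm); z is its axis, up.
- can_centre (a point): Round objective can, black below with a clear top, 38 mm diameter at the top and 36 mm at the foot, 56 mm high, about 80 g; starts upright on the bench. Point: on its axis, half-way up (28 mm); z is its axis, up.
- carton_centre (a point): Small yellow lamp carton, 45 mm (its x) by 44 mm (its y), 62 mm high, about 30 g; starts upright on the bench, turned any way up to 0.7 rad. Point: its centre, half-way up (31 mm); x and y square to its faces, z up.
- tape_centre (a point): Tan roll of tape lying flat on the bench, 55 mm diameter, 18 mm high, loose bystander: not to be moved. Point: its centre, half-way up.
- eyepiece_centre (a point): All-black stepped microscope eyepiece standing on the bench, 35 mm diameter below and 24 mm above, 45 mm high, loose bystander: not to be moved. Point: on its axis, half-way up.
Mind the look-alikes: they are no part of the job. What is shaped like the part that bears can_centre but pink is not meant.

How it is judged:
By the outcome, as a careful person would: the job done as asked, in the order asked, and still so for the second after the job is handed in, with the robot touching nothing.
It also fails if it takes over 122 s, if anything falls off the work surface, if the arm or the gripper's body presses on something with over 40 N, if the wrist force passes 120 N, or if a joint passes its speed limit or range.

### The arm

A 6-joint arm with a two-finger parallel gripper is mounted at the origin on a cart in front of the work surface, level with it; the furniture and walls round the work are solid. World frame = base frame: x ahead of the robot, y to its left, z up, the work surface at z = 0. Lengths are in m, angles in rad, forces in N, time in s.
With the tool pointing down it reaches from about 0.25 to 0.725 m from the base axis. Payload 4 kg.
Tool frame: the origin (TCP) lies at the very end of the fingers, on their centre line; the grasp point (between the pads) lies 19 mm behind it; z points along the fingers, y is the line along which they close (so a half turn about z gives the same grasp; the last joint's range is limited). The gripper opens to 85 mm and grips with 20 to 120 N. Pads are 22 mm wide; open, the fingers measure 114 mm over their backs; the gripper's body (76 mm by 85 mm) begins 54 mm behind the grasp point. The pads swing forward as they close: fully open they stand 13 mm farther back than shut.
Start: joints at [1.302, 0.241, 0.005, 1.335, 0, 1.571], TCP at [0.133, 0.482, 0.231] pointing down, gripper open.
Joint ranges: [-2.72, 2.72], [-1.05, 1.87], [-1.09, 1.28], [-1.99, 2.15], [-1.42, 1.44], [-3.14, 3.14]. Speed limits (rad/s): [2.79, 2.79, 3.14, 3.14, 3.14, 3.14].

### API

Orientations are given as a unit quaternion [x, y, z, w].
In Python, from workcell import bot, vision, workorder gives the robot as it stands.
- The arm moves only by the shell command python3 -m creep 'ROWS' [OPENING]. ROWS is JSON, a list of rows, each a list of 2 entries, a list of its own where there are three numbers: the shift along the tool's x, y, z in mm, then the turn, a rotation vector about the tool's x, y, z in rad. In form: [[[dx, dy, dz], [wx, wy, wz]], ...]. A call has 1 to 12 rows; each row shifts and turns the commanded pose from where the row before left it, along the tool's axes as they then stand; what a row does not reach is not made up. A row lasts 1/8 s, in which the tool goes at most 62.5 mm and 10.7 degrees, less where a joint would pass 70% of its speed; a pose out of reach is approached as far as the arm can. A call is refused whole if a number of a shift passes 62.5 or a number of a turn 0.188, either way. A call with a gripper value outside its range is refused whole. OPENING is the finger opening in mm, from 0 to 85.4, set as the call begins (- or left out, the last holds). The fingers move at their own pace and stop on an object; the grip force is fixed at half the most. Time passes only in rows, so rows that do not move let the fingers close. It gives the time, the measured TCP pose, the force, the opening and the grip force at its end, in the units of the state.
- bot.get_obs(): the state, without advancing time (a new reading comes with each control period).
- vision.camera(name): name is "scene" or "side" or "wrist"; returns a dict with "image" (480x640x3 uint8, blue, green, red), "z_map" (480x640 float32, m along the optical axis (not along the pixel's ray), 0 where there is no reading), "K" (3x3 intrinsics, pixels), "rvec" (rotation vector, rad) and "tvec" (3), from world to camera coordinates, as OpenCV has them; the wrist camera has in their place "tool_from_camera" (4x4, takes a point from camera to tool coordinates, whose origin is the TCP and whose axes are the flange's). Camera axes: x right, y down, z forward; pixel columns grow to the right and rows downward; lengths in m; the calibration is good to about 2 mm. A picture is of the moment at which its call begins: read the wrist's pose just before it.
- workorder.job_done(): hands the job in; it is judged then, once.
Trained networks look in a picture, given as the dict that the camera call returned (one of the last four; its "shot" number tells which), for a name from the list of things; names that differ only in an ending like _2 or _b are one class to them, and where a whole thing is asked for, a point or a joint stands for the part that bears it (a point fixed in the world has none). Each returns a list of dicts, best first, with "score" (0 to 1); they miss things now and then, are a little off and sometimes report something else, mostly with a low value. They report only what shows in the picture. A call takes as long as a camera call. They do not tell look-alikes from the thing itself.
- vision.spot_in(picture, query): "position" ([column, row] in pixels, amid what is visible of it).
- vision.place_of(picture, query): "position" ([column, row] in pixels: a listed point, or the origin of a listed thing).
The state is a dict: "clock": time; "joint_pos": joint angles; "joint_vel": joint speeds; "tau": joint torques, N m; "eef_pos": TCP position; "tool_rot": TCP orientation; "ft_force": force on the tool from outside, world axes, zero at the start; "ft_torque": the same for the moment, N m; "grip_width": finger opening in m; "grasp_force": force on a finger pad.
Only numpy, scipy, OpenCV 4.12 (cv2) and the standard library are available. Lean on these libraries where they do the work, as an engineer would, in place of code of your own. Each camera call takes 0.05 s, during which the arm holds its last target. There are 200 camera calls.

## Working session

There is one attempt and no reset: what is moved stays moved. The work goes in short steps, Python scripts to look and compute and a shell command to move; the robot and the scene stay as the last step left them, time stands still between calls to the robot, and variables do not carry over. Pictures are saved under pics/ and viewed, at most 14 in all, crops included, and the job is handed in when it is done.

```bash
mkdir -p pics; ls; cat > h.py <<'E'
import numpy as np, cv2
from scipy.spatial.transform import Rotation as R
from workcell import bot, vision, workorder
def ext(p,o=None):
    """camera->world 4x4"""
    T=np.eye(4)
    if 'rvec' in p:
        Rm=cv2.Rodrigues(np.array(p['rvec'],float))[0]
        T[:3,:3]=Rm.T; T[:3,3]=-Rm.T@np.array(p['tvec']).ravel(); return T
    W=np.eye(4); W[:3,:3]=R.from_quat(o['tool_rot']).as_matrix(); W[:3,3]=o['eef_pos']
    return W@np.array(p['tool_from_camera'])
def cloud(p,o=None):
    z=p['z_map']; K=p['K']; v,u=np.mgrid[:480,:640]
    P=np.stack([(u-K[0][2])/K[0][0]*z,(v-K[1][2])/K[1][1]*z,z],-1)
    T=ext(p,o); W=P@T[:3,:3].T+T[:3,3]; W[z==0]=np.nan; return W
def ray(p,px,h,o=None):
    K=p['K']; T=ext(p,o); d=T[:3,:3]@np.array([(px[0]-K[0][2])/K[0][0],(px[1]-K[1][2])/K[1][1],1])
    return T[:3,3]+d*(h-T[2,3])/d[2]
E
python3 - <<'E'
from h import *
H=dict(tray=0,red_specimen_centre=.014,white_specimen_centre=.011,jar_centre=.03,green_specimen_centre=.008,can_centre=.028,carton_centre=.031,tape_centre=.009,eyepiece_centre=.022,beaker_b=0)
o=bot.get_obs();print(o['eef_pos'],o['tool_rot'],o['clock'])
for c in ['scene','side']:
    p=vision.camera(c); cv2.imwrite(f'pics/{c}0.png',p['image'])
    print(c, ext(p)[:3,3].round(3))
    for q,h in H.items():
        for r in vision.place_of(p,q)[:3]:
            print(q,round(r['score'],2),np.round(r['position']),ray(p,r['position'],h).round(3))
E
```

```text
pics
[0.13262477 0.48142767 0.23039197] [ 1.33974051e-01  9.90984263e-01 -1.06186886e-03 -1.32620284e-04] 0.0
scene [-0.516 -0.522  0.616]
tray 0.93 [481. 301.] [ 0.477 -0.3    0.   ]
red_specimen_centre 0.73 [518. 316.] [ 0.437 -0.377  0.014]
white_specimen_centre 0.65 [429. 289.] [ 0.456 -0.204  0.011]
can_centre 0.84 [292. 216.] [0.601 0.194 0.028]
can_centre 0.73 [254. 217.] [0.556 0.275 0.028]
carton_centre 0.66 [269. 244.] [0.446 0.159 0.031]
tape_centre 0.81 [316. 271.] [0.423 0.029 0.009]
eyepiece_centre 0.26 [480. 302.] [ 0.437 -0.309  0.022]
beaker_b 0.87 [354. 253.] [0.546 0.002 0.   ]
side [ 0.015 -0.879  0.637]
tray 0.56 [408. 351.] [ 0.482 -0.292  0.   ]
red_specimen_centre 0.58 [410. 388.] [ 0.427 -0.379  0.014]
white_specimen_centre 0.58 [367. 323.] [ 0.451 -0.206  0.011]
jar_centre 0.81 [225. 214.] [0.346 0.273 0.03 ]
green_specimen_centre 0.41 [243. 192.] [0.442 0.418 0.008]
green_specimen_centre 0.41 [411. 350.] [ 0.483 -0.3    0.008]
can_centre 0.73 [310. 197.] [0.568 0.276 0.028]
can_centre 0.62 [333. 212.] [0.583 0.177 0.028]
can_centre 0.41 [365. 323.] [ 0.436 -0.224  0.028]
carton_centre 0.62 [278. 230.] [0.428 0.148 0.031]
eyepiece_centre 0.81 [275. 199.] [0.49  0.317 0.022]
beaker_b 0.88 [355. 263.] [ 0.541 -0.006  0.   ]
```

View pics/scene0.png

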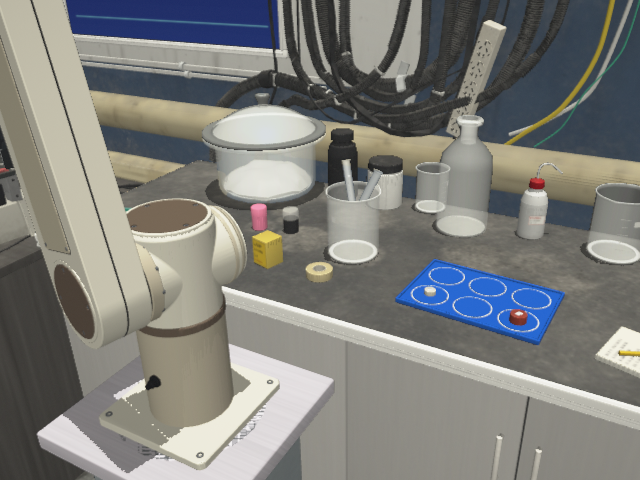

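View pics/side0.png

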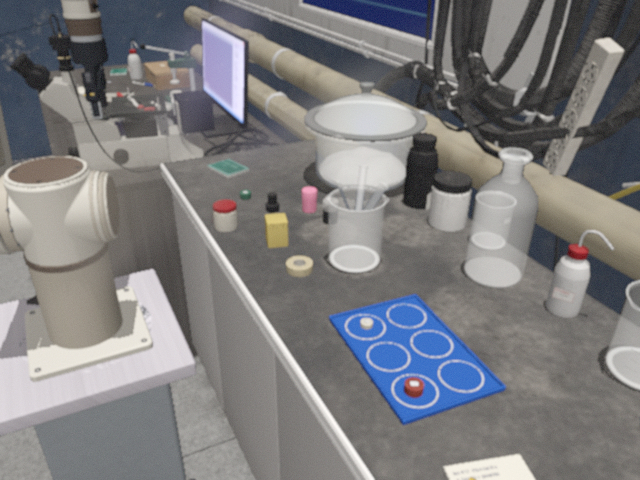

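Scene: the lookalike is the pink can at scene (260,217) / side (310,199). The real black/clear can is at scene (291,220) / side (330,212). Also visible in side: jar with red cap (225,215), green disc (246,195), eyepiece (272,202), carton (277,230), tape (299,266). The bottle with the red cap at side (570,280) and the black-capped white jar at (450,200) are not meant. The red specimen is on the right and the white on the left. Next I square up the tool and take an overview with the wrist camera.

```bash
python3 -m creep '[[[0,0,-20],[0,0,-0.135]],[[0,0,-20],[0,0,-0.134]],[[-33,-25,-10],[0,0,0]],[[-33,-25,-10],[0,0,0]],[[-33,-25,-10],[0,0,0]],[[-33,-25,-10],[0,0,0]],[[-33,-25,-10],[0,0,0]],[[-33,-25,-10],[0,0,0]],[[-33,-25,-10],[0,0,0]],[[-33,-25,-10],[0,0,0]],[[0,0,0],[0,0,0]],[[0,0,0],[0,0,0]]]' 85
python3 - <<'E'
from h import *
o=bot.get_obs(); p=vision.camera('wrist'); cv2.imwrite('pics/w1.png',p['image'])
print(o['eef_pos'],o['tool_rot'],o['joint_pos'].round(2) if hasattr(o['joint_pos'],'round') else o['joint_pos'])
T=ext(p,o);print(T.round(3))
H=dict(jar_centre=.03,green_specimen_centre=.008,can_centre=.028,carton_centre=.031,tape_centre=.009,eyepiece_centre=.022)
for q,h in H.items():
    for r in vision.place_of(p,q)[:3]:
        print(q,round(r['score'],2),np.round(r['position']),ray(p,r['position'],h,o).round(4))
s=vision.camera('side')['image']; cv2.imwrite('pics/crop.png',cv2.resize(s[170:270,200:350],None,fx=5,fy=5))
E
```

```text
clock: 2.6
eef_pos: [0.3966, 0.2821, 0.3511]
tool_rot: [0.0, 1.0, 0.0, -0.0]
ft_force: [0.4, 0.2, -0.2]
grip_width: 0.0849
grasp_force: 0.0
[0.3965907  0.2820958  0.35106686] [ 1.22747304e-04  9.99999933e-01  4.90627517e-06 -3.45851849e-04] [0.62 0.2  0.26 1.63 0.   0.62]
[[-0.001  0.949  0.315  0.315]
 [ 1.     0.001 -0.     0.282]
 [-0.001  0.315 -0.949  0.494]
 [ 0.     0.     0.     1.   ]]
jar_centre 0.6 [304. 126.] [0.34   0.2671 0.03  ]
green_specimen_centre 0.77 [416. 213.] [0.4391 0.3966 0.008 ]
can_centre 0.84 [305. 315.] [0.5612 0.2667 0.028 ]
can_centre 0.64 [ 96. 295.] [0.5348 0.0168 0.028 ]
can_centre 0.58 [239. 331.] [0.5836 0.1858 0.028 ]
carton_centre 0.67 [199. 208.] [0.4277 0.1505 0.031 ]
tape_centre 0.66 [ 91. 198.] [0.4218 0.0207 0.009 ]
eyepiece_centre 0.85 [335. 247.] [0.476  0.3025 0.022 ]
```

View pics/w1.png

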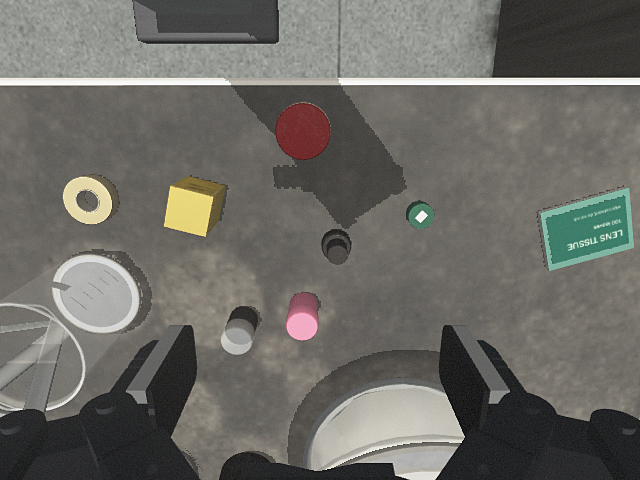

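Wrist view, with image right = +y and down = +x: jar cap (303,130), green disc (421,215), eyepiece (336,246), carton (196,206), tape (90,199). The can I want has a black bottom and clear top at (240,330), and the pink decoy is at (303,315). I'll refine the positions from depth and check the crop.

```bash
cat >> h.py <<'E'
def blob(p,o,c,r,z0,z1):
    """min-circle/rect fit of top surface points near c, height z0..z1"""
    W=cloud(p,o); m=(np.hypot(W[...,0]-c[0],W[...,1]-c[1])<r)&(W[...,2]>z0)&(W[...,2]<z1)
    q=W[m].astype(np.float32)
    if len(q)<8: return len(q),None
    (cx,cy),rad=cv2.minEnclosingCircle(q[:,:2]); rc=cv2.minAreaRect(q[:,:2]*1000)
    return len(q),'med',np.median(q,0).round(4),'mean',q.mean(0).round(4),'circ',np.round((cx,cy,rad),4),'rect',np.round(rc[0],1),np.round(rc[1],1),round(rc[2],1)
E
python3 - <<'E'
from h import *
o=bot.get_obs(); p=vision.camera('wrist')
for n,c,r,a,b in [('jar',(.345,.27),.045,.053,.068),('green',(.439,.396),.03,.01,.025),('can',(.587,.186),.035,.045,.07),('pink',(.56,.267),.04,.045,.07),('carton',(.428,.15),.05,.055,.07),('tape',(.42,.02),.045,.01,.03),('eye',(.476,.302),.035,.035,.06)]:
    print(n,*blob(p,o,c,r,a,b))
s=vision.camera('scene'); 
for n,c in [('red',(.43,-.378)),('white',(.452,-.205))]: print(n,*blob(s,None,c,.025,.012,.03))
W=cloud(s); im=s['image'].astype(int)
m=(im[...,0]>120)&(im[...,2]<80)&(abs(W[...,2])<.02)&(W[...,1]<-.1)
q=W[m][:,:2].astype(np.float32)*1000; print('tray',cv2.minAreaRect(q))
E
```

```text
Traceback (most recent call last):
  File "h.py", line 24, in blob
    (cx,cy),rad=cv2.minEnclosingCircle(q[:,:2]); rc=cv2.minAreaRect(q[:,:2]*1000)
                ~~~~~~~~~~~~~~~~~~~~~~^^^^^^^^^
cv2.error: OpenCV(4.12.0) /io/opencv/modules/imgproc/src/shapedescr.cpp:201: error: (-215:Assertion failed) count >= 0 && (depth == CV_32F || depth == CV_32S) in function 'minEnclosingCircle'
```

View pics/crop.png

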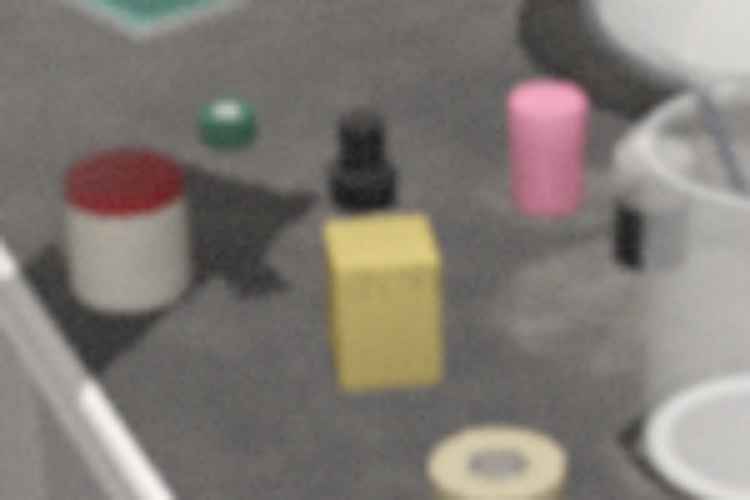

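The crop confirms the jar (125,230), green disc (228,122), eyepiece (362,160), carton (383,300) and pink decoy (547,147). The black/clear can sits behind the beaker's edge at (630,235).

```bash
sed -i 's/q=W\[m\].astype(np.float32)/q=np.ascontiguousarray(W[m].astype(np.float32))/; s/minEnclosingCircle(q\[:,:2\])/minEnclosingCircle(q[:,:2].copy())/; s/minAreaRect(q\[:,:2\]\*1000)/minAreaRect((q[:,:2]*1000).copy())/' h.py
python3 - <<'E'
from h import *
o=bot.get_obs(); p=vision.camera('wrist')
for n,c,r,a,b in [('jar',(.345,.27),.045,.053,.068),('green',(.439,.396),.03,.01,.025),('can',(.587,.186),.035,.045,.07),('pink',(.56,.267),.04,.045,.07),('carton',(.428,.15),.05,.055,.07),('tape',(.42,.02),.045,.01,.03),('eye',(.476,.302),.035,.035,.06)]:
    print(n,*blob(p,o,c,r,a,b))
s=vision.camera('scene'); 
for n,c in [('red',(.43,-.378)),('white',(.452,-.205))]: print(n,*blob(s,None,c,.025,.012,.03))
W=cloud(s); im=s['image'].astype(int)
m=(im[...,0]>120)&(im[...,2]<80)&(abs(W[...,2])<.02)&(W[...,1]<-.1)
q=W[m][:,:2].astype(np.float32)*1000; print('tray',cv2.minAreaRect(q.copy()))
E
```

```text
jar 2466 med [0.3431 0.2668 0.0602] mean [0.3432 0.267  0.0602] circ [0.3438 0.267  0.0274] rect [343.7 266.9] [54.1 53.8] 35.0
green 551 med [0.4395 0.3998 0.0161] mean [0.4399 0.3999 0.016 ] circ [0.4406 0.4005 0.0151] rect [440.5 400.3] [29.7 29.5] 46.5
can 840 med [0.5767 0.188  0.0559] mean [0.5772 0.1879 0.0551] circ [0.58   0.1873 0.0195] rect [579.2 187.1] [36.6 37.5] 35.4
pink 854 med [0.5575 0.2634 0.0559] mean [0.558  0.2637 0.0551] circ [0.5608 0.263  0.0196] rect [560.4 263.1] [37.3 37.1] 0.1
carton 1963 med [0.4223 0.1485 0.0623] mean [0.4224 0.1484 0.0621] circ [0.4238 0.1474 0.0314] rect [423.5 147.6] [45.4 46.1] 75.2
tape 1692 med [0.4207 0.0227 0.0182] mean [0.421  0.0226 0.0178] circ [0.422  0.0211 0.0282] rect [422.3  21.3] [54.5 55.1] 68.5
eye 362 med [0.4757 0.3033 0.0448] mean [0.4758 0.3033 0.0442] circ [0.4773 0.3035 0.0121] rect [477.  303.3] [22.7 22.8] 40.7
red 206 med [ 0.4273 -0.3791  0.0215] mean [ 0.4291 -0.3791  0.0202] circ [ 0.433  -0.3789  0.0173] rect [ 433.4 -378.3] [31.9 29.7] 18.5
white 72 med [ 0.4478 -0.2084  0.016 ] mean [ 0.4483 -0.2083  0.0157] circ [ 0.45   -0.2079  0.0129] rect [ 449.1 -207.4] [21.2 22.9] 84.7
tray ((483.7012939453125, -292.2567138671875), (278.7018127441406, 191.4241180419922), 86.28937530517578)
```

```bash
python3 -m creep '[[[27,-8,40],[0,0,0]],[[26,-7,40],[0,0,0]],[[0,0,40],[0,0,0]],[[0,0,40],[0,0,0]],[[0,0,40],[0,0,0]],[[0,0,40],[0,0,0]],[[0,0,40],[0,0,0]],[[0,0,27],[0,0,0]],[[0,0,26],[0,0,0]],[[0,0,0],[0,0,0]]]' 85
python3 -m creep '[[[0,0,0],[0,0,0]],[[0,0,0],[0,0,0]],[[0,0,0],[0,0,0]],[[0,0,0],[0,0,0]],[[0,0,0],[0,0,0]],[[0,0,0],[0,0,0]]]' 30
```

```text
clock: 4.4
eef_pos: [0.3423, 0.2659, 0.0168]
tool_rot: [-0.0, 1.0, -0.001, -0.002]
ft_force: [0.0, -0.1, 0.7]
grip_width: 0.0848
grasp_force: 0.0
clock: 5.15
eef_pos: [0.345, 0.2678, 0.0199]
tool_rot: [-0.0, 1.0, 0.001, 0.001]
ft_force: [0.1, -0.9, 5.5]
grip_width: 0.0547
grasp_force: 63.4
```

```bash
python3 -m creep '[[[0,0,-20],[0,0,0]],[[0,0,-40],[0,0,0]],[[0,0,-40],[0,0,0]],[[0,0,-40],[0,0,0]],[[0,-25,-10],[0,0,0]],[[0,-45,-10],[0,0,0]],[[0,-45,-10],[0,0,0]],[[0,-45,-10],[0,0,0]],[[0,-45,-10],[0,0,0]],[[0,-45,-10],[0,0,0]],[[0,-45,-10],[0,0,0]],[[0,-45,-10],[0,0,0]]]'
python3 -m creep '[[[-10,-45,-10],[0,0,0]],[[-15,-45,-10],[0,0,0]],[[-15,-45,-10],[0,0,0]],[[-10,-45,-10],[0,0,0]],[[0,-40,0],[0,0,0]],[[0,0,0],[0,0,0]],[[0,0,0],[0,0,0]]]'
python3 - <<'E'
from h import *
o=bot.get_obs(); p=vision.camera('wrist'); cv2.imwrite('pics/w2.png',p['image'])
print(o['eef_pos'],R.from_quat(o['tool_rot']).as_euler('xyz').round(4))
for q,h in dict(tray=0,red_specimen_centre=.014,white_specimen_centre=.011).items():
    for r in vision.place_of(p,q)[:2]: print(q,round(r['score'],2),np.round(r['position']),ray(p,r['position'],h,o).round(4))
print(*blob(p,o,(.433,-.379),.025,.017,.03)); print(*blob(p,o,(.45,-.208),.02,.0125,.03))
W=cloud(p,o); im=p['image'].astype(int)
m=(im[...,0]>100)&(im[...,2]<80)&(im[...,0]>im[...,1]+40)&(abs(W[...,2])<.02)
q=(W[m][:,:2]*1000).astype(np.float32).copy(); print('tray',cv2.minAreaRect(q),q.min(0),q.max(0))
E
```

```text
clock: 6.65
eef_pos: [0.3434, -0.0742, 0.2391]
tool_rot: [-0.0, 1.0, 0.0, 0.001]
ft_force: [1.6, 0.0, -2.4]
grip_width: 0.0549
grasp_force: 64.3
clock: 7.52
eef_pos: [0.3934, -0.2923, 0.2781]
tool_rot: [0.0, 1.0, 0.001, -0.0]
ft_force: [0.3, -0.5, -2.1]
grip_width: 0.0546
grasp_force: 64.5
[ 0.39343973 -0.29231437  0.27808689] [ 3.1404e+00 -7.0000e-04  3.1414e+00]
red_specimen_centre 0.96 [230. 227.] [ 0.4299 -0.3783  0.014 ]
white_specimen_centre 0.66 [401. 245.] [ 0.4493 -0.2078  0.011 ]
757 med [ 0.4314 -0.3786  0.0222] mean [ 0.4314 -0.3786  0.0221] circ [ 0.4323 -0.3793  0.0155] rect [ 432.1 -379. ] [29.3 29.7] 43.1
374 med [ 0.4481 -0.2085  0.0161] mean [ 0.4484 -0.2086  0.016 ] circ [ 0.4492 -0.2085  0.0116] rect [ 448.9 -208.6] [21.7 21.1] 1.9
tray ((485.047119140625, -298.08502197265625), (271.86993408203125, 189.6698760986328), 86.46980285644531) [ 382.5006  -439.60147] [ 571.332   -157.31107]
```

View pics/w2.png

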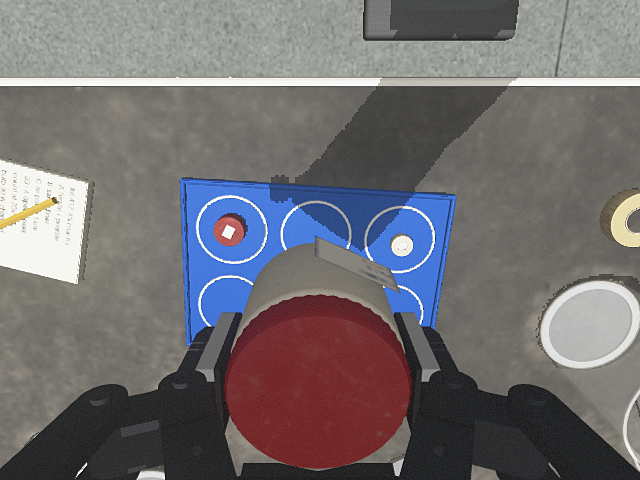

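Wrist view: the jar is held upright, with the cap at (320,380). The red specimen is in its ring at (230,229) and the white in its ring at (402,245). Next I fit the rings and the held jar precisely.

```bash
cat >> h.py <<'E'
from scipy.optimize import least_squares
RC=np.array([(x,y) for x in(-.0425,.0425) for y in(.085,0,-.085)])
def fit_tray(p,o,g=(.485,-.298,-.06)):
    im=p['image'].astype(int); W=cloud(p,o)
    rot=lambda t:np.array([[np.cos(t),-np.sin(t)],[np.sin(t),np.cos(t)]])
    m=(im.min(-1)>120)&(abs(W[...,2]-.006)<.006); q=W[m][:,:2]
    def d(v):
        L=(q-v[:2])@rot(v[2]); D=np.hypot(*(L[:,None]-RC).transpose(2,0,1)); return D
    q=q[(abs(d(g)-.035)<.006).any(1)]
    s=least_squares(lambda v:(lambda D:D[np.arange(len(D)),abs(D-v[3]).argmin(1)]-v[3])(d(v)),[*g,.035],loss='soft_l1',f_scale=.001)
    v=s.x; print('n',len(q),'tray',v.round(4),'cost',np.sqrt(2*s.cost/len(q)).round(5))
    C=v[:2]+RC@rot(v[2]).T; print('front L,M,R / back L,M,R\n',C.round(4)); return v,C
E
python3 - <<'E'
from h import *
o=bot.get_obs(); p=vision.camera('wrist')
fit_tray(p,o)
e=o['eef_pos'];print(e); print(*blob(p,o,e,.035,.305,.33))
W=cloud(p,o);m=(np.hypot(W[...,0]-e[0],W[...,1]-e[1])<.04)&(W[...,2]>.305)&(W[...,2]<.33);q=W[m]
A=np.c_[q[:,:2]-q[:,:2].mean(0),np.ones(len(q))];print('slope',np.linalg.lstsq(A,q[:,2],rcond=None)[0])
s=vision.camera('scene'); fit_tray(s,None)
E
```

```text
n 1858 tray [ 0.4829 -0.2969 -0.0618  0.0347] cost 0.00077
front L,M,R / back L,M,R
 [[ 0.4458 -0.2095]
 [ 0.4405 -0.2943]
 [ 0.4353 -0.3791]
 [ 0.5306 -0.2147]
 [ 0.5254 -0.2995]
 [ 0.5201 -0.3844]]
[ 0.39395234 -0.29184162  0.27854757]
30228 med [ 0.3862 -0.2921  0.3186] mean [ 0.3879 -0.2921  0.3177] circ [ 0.3869 -0.2919  0.0336] rect [ 391.4 -293.5] [63.3 55.3] 58.4
slope [ 0.07961785 -0.00062641  0.31780276]
n 633 tray [ 0.4845 -0.2957 -0.0624  0.0349] cost 0.00125
front L,M,R / back L,M,R
 [[ 0.4474 -0.2082]
 [ 0.4421 -0.2931]
 [ 0.4368 -0.3779]
 [ 0.5322 -0.2135]
 [ 0.5269 -0.2984]
 [ 0.5216 -0.3832]]
```

```bash
python3 - <<'E'
from h import *
o=bot.get_obs(); p=vision.camera('wrist'); im=p['image'].astype(int); W=cloud(p,o)
m=(im[...,2]>70)&(im[...,1]<45)&(im[...,0]<50)&(W[...,2]>.25); q=W[m]
print(len(q),np.percentile(q[:,2],[2,10,50,90,98]).round(4)); z=np.median(q[:,2]); 
A=np.c_[q[:,:2]-q[:,:2].mean(0),np.ones(len(q))]
k=np.ones(len(q),bool)
for _ in range(6):
    c=np.linalg.lstsq(A[k],q[k,2],rcond=None)[0]; k=abs(q[:,2]-A@c)<.0015
print('slope',c.round(4),k.sum(),'circ',cv2.minEnclosingCircle(q[k][:,:2].astype(np.float32).copy()),'eef',o['eef_pos'].round(4))
E
```

```text
18443 [0.3101 0.3163 0.3187 0.3194 0.3198]
slope [ 0.0023 -0.0022  0.3187] 16082 circ ((0.39238378405570984, -0.2920697033405304), 0.02753021940588951) eef [ 0.3941 -0.2921  0.2786]
```

```bash
python3 -m creep '[[[-24,-1,25],[0,0,0]],[[-25,-1,40],[0,0,0]],[[0,0,40],[0,0,0]],[[0,0,40],[0,0,0]],[[0,0,40],[0,0,0]],[[0,0,30],[0,0,0]],[[0,0,20],[0,0,0]],[[0,0,10],[0,0,0]],[[0,0,0],[0,0,0]],[[0,0,0],[0,0,0]]]'
```

```text
clock: 9.12
eef_pos: [0.4438, -0.2954, 0.0344]
tool_rot: [-0.0, 1.0, -0.001, 0.001]
ft_force: [0.5, 0.0, -3.0]
grip_width: 0.0544
grasp_force: 64.5
```

```bash
python3 -m creep '[[[1,1,3],[0,0,0]],[[0,0,3],[0,0,0]],[[0,0,1],[0,0,0]],[[0,0,0],[0,0,0]]]'; python3 -m creep '[[[0,0,0],[0,0,0]]]'
```

```text
clock: 9.62
eef_pos: [0.4418, -0.2938, 0.0262]
tool_rot: [-0.0, 1.0, 0.0, -0.0]
ft_force: [-0.5, 0.9, -3.0]
grip_width: 0.0548
grasp_force: 64.5
clock: 9.75
eef_pos: [0.442, -0.2939, 0.0264]
tool_rot: [-0.0, 1.0, -0.0, 0.0]
ft_force: [0.7, 0.2, -2.8]
grip_width: 0.0547
grasp_force: 64.5
```

```bash
python3 -m creep '[[[-0.6,0,0.8],[0,0,0]],[[0,0,0.5],[0,0,0]],[[0,0,0],[0,0,0]]]'; python3 -m creep '[[[0,0,0],[0,0,0]],[[0,0,0],[0,0,0]],[[0,0,0],[0,0,0]]]' 70
python3 -m creep '[[[0,0,-20],[0,0,0]],[[0,0,-40],[0,0,0]],[[0,0,-40],[0,0,0]],[[0,0,-40],[0,0,0]],[[0,0,-40],[0,0,0]],[[20,0,-40],[0,0,0]],[[30,0,-30],[0,0,0]],[[10,0,0],[0,0,0]],[[0,0,0],[0,0,0]]]'
python3 - <<'E'
from h import *
o=bot.get_obs(); p=vision.camera('wrist'); cv2.imwrite('pics/w3.png',p['image'])
print(o['eef_pos'])
fit_tray(p,o,(.483,-.297,-.062)); print('jar',*blob(p,o,(.441,-.294),.04,.062,.072)); print('red',*blob(p,o,(.432,-.379),.025,.017,.03)); print('wh',*blob(p,o,(.45,-.208),.02,.0125,.03))
E
```

```text
clock: 10.12
eef_pos: [0.4423, -0.294, 0.026]
tool_rot: [-0.0, 1.0, -0.0, -0.0]
ft_force: [-2.3, 0.7, 5.4]
grip_width: 0.0544
grasp_force: 65.4
clock: 10.5
eef_pos: [0.4428, -0.294, 0.025]
tool_rot: [-0.0, 1.0, -0.0, 0.0]
ft_force: [-0.0, 0.4, -0.6]
grip_width: 0.0703
grasp_force: 0.0
clock: 11.62
eef_pos: [0.3821, -0.2938, 0.2745]
tool_rot: [0.0, 1.0, 0.0, -0.0]
ft_force: [-0.1, 0.6, -0.8]
grip_width: 0.0699
grasp_force: 0.0
[ 0.38205185 -0.29380814  0.27445474]
n 2661 tray [ 0.4829 -0.2969 -0.0617  0.0348] cost 0.00076
front L,M,R / back L,M,R
 [[ 0.4457 -0.2095]
 [ 0.4405 -0.2943]
 [ 0.4353 -0.3791]
 [ 0.5306 -0.2147]
 [ 0.5253 -0.2995]
 [ 0.5201 -0.3844]]
jar 2799 med [ 0.4395 -0.2946  0.0661] mean [ 0.4397 -0.2945  0.0661] circ [ 0.4412 -0.2943  0.0276] rect [ 440.8 -294.6] [54.1 54.3] 48.4
red 749 med [ 0.4312 -0.3786  0.0221] mean [ 0.4312 -0.3786  0.0221] circ [ 0.4321 -0.3789  0.0153] rect [ 432.  -378.9] [29.5 29.6] 47.4
wh 376 med [ 0.4482 -0.2087  0.0161] mean [ 0.4483 -0.2086  0.016 ] circ [ 0.4489 -0.2084  0.0113] rect [ 448.5 -208.3] [21.7 21.2] 88.1
```

```bash
python3 -m creep '[[[0,20,0],[0,0,0]],[[0,45,0],[0,0,0]],[[0,50,0],[0,0,0]],[[0,50,0],[0,0,0]],[[0,50,0],[0,0,0]],[[0,50,0],[0,0,0]],[[0,50,0],[0,0,0]],[[0,50,0],[0,0,0]],[[0,50,0],[0,0,0]],[[0,50,0],[0,0,0]],[[0,50,0],[0,0,0]],[[-8,50,0],[0,0,0]]]' 55
python3 -m creep '[[[-15,45,0],[0,0,0]],[[-20,45,20],[0,0,0]],[[-15,39,40],[0,0,0]],[[0,0,40],[0,0,0]],[[0,0,40],[0,0,0]],[[0,0,40],[0,0,0]],[[0,0,30],[0,0,0]],[[0,0,0],[0,0,0]],[[0,0,0],[0,0,0]]]'
```

```text
clock: 13.18
eef_pos: [0.3887, 0.2735, 0.2741]
tool_rot: [-0.001, 1.0, -0.0, -0.001]
ft_force: [0.4, 0.5, -0.4]
grip_width: 0.0548
grasp_force: 0.0
clock: 14.3
eef_pos: [0.4401, 0.401, 0.0656]
tool_rot: [-0.001, 1.0, 0.0, 0.0]
ft_force: [-0.6, -1.1, 0.4]
grip_width: 0.0552
grasp_force: 0.0
```

```bash
python3 - <<'E'
from h import *
o=bot.get_obs(); p=vision.camera('wrist'); print(o['eef_pos'],*blob(p,o,(.4405,.4003),.03,.011,.025))
E
python3 -m creep '[[[0,0,20],[0,0,0]],[[0,0,20],[0,0,0]],[[0,0,14],[0,0,0]],[[0,0,6],[0,0,0]],[[0,0,0],[0,0,0]],[[0,0,0],[0,0,0]]]'
```

```text
[0.44014137 0.4009911  0.06559996] 2893 med [0.4396 0.4009 0.0162] mean [0.4398 0.4008 0.0161] circ [0.441  0.4007 0.0155] rect [440.7 400.8] [29.9 30. ] 59.5
clock: 15.1
eef_pos: [0.4409, 0.4006, 0.0058]
tool_rot: [-0.0, 1.0, 0.0, 0.001]
ft_force: [-0.4, 1.2, -0.2]
grip_width: 0.055
grasp_force: 0.0
```

```bash
python3 -m creep '[[[0,0,2],[0,0,0]],[[0,0,0],[0,0,0]],[[0,0,0],[0,0,0]],[[0,0,0],[0,0,0]],[[0,0,0],[0,0,0]],[[0,0,0],[0,0,0]]]' 15
python3 -m creep '[[[0,0,-20],[0,0,0]],[[0,0,-40],[0,0,0]],[[0,0,-40],[0,0,0]],[[10,-20,-40],[0,0,0]],[[15,-40,-40],[0,0,0]],[[15,-45,-40],[0,0,0]],[[18,-45,-40],[0,0,0]],[[0,-45,-10],[0,0,0]],[[0,-45,0],[0,0,0]],[[0,-50,0],[0,0,0]],[[0,-50,0],[0,0,0]],[[0,-50,0],[0,0,0]]]'
```

```text
clock: 15.85
eef_pos: [0.4408, 0.4004, 0.0036]
tool_rot: [-0.0, 1.0, 0.0, 0.0]
ft_force: [-1.3, -0.1, 6.0]
grip_width: 0.027
grasp_force: 59.4
clock: 17.35
eef_pos: [0.382, 0.0089, 0.2723]
tool_rot: [-0.0, 1.0, -0.0, -0.0]
ft_force: [0.5, 0.3, -1.3]
grip_width: 0.0273
grasp_force: 59.2
```

```bash
python3 -m creep '[[[0,-50,0],[0,0,0]],[[0,-50,0],[0,0,0]],[[0,-50,0],[0,0,0]],[[0,-50,0],[0,0,0]],[[0,-45,0],[0,0,0]],[[-20,-35,0],[0,0,0]],[[-20,-23,0],[0,0,0]],[[-18,0,20],[0,0,0]],[[0,0,40],[0,0,0]],[[0,0,40],[0,0,0]],[[0,0,0],[0,0,0]],[[0,0,0],[0,0,0]]]'
python3 - <<'E'
from h import *
o=bot.get_obs(); p=vision.camera('wrist'); cv2.imwrite('pics/w4.png',p['image'])
e=o['eef_pos'];print(e); im=p['image'].astype(int); W=cloud(p,o)
m=(im[...,1]>im[...,2]+25)&(im[...,1]>im[...,0]+5)&(W[...,2]>e[2]-.02); q=W[m]; print(len(q),np.percentile(q[:,2]-e[2],[5,25,50,75,95]).round(4))
print(cv2.minEnclosingCircle((q[:,:2]-e[:2])[q[:,2]>np.percentile(q[:,2],95)-.004].astype(np.float32).copy()))
print('jar',*blob(p,o,(.441,-.294),.04,.062,.072))
E
```

```text
clock: 18.85
eef_pos: [0.4411, -0.293, 0.1739]
tool_rot: [-0.0, 1.0, -0.0, 0.0]
ft_force: [0.6, 0.2, 0.2]
grip_width: 0.0277
grasp_force: 59.2
[ 0.44113279 -0.29300441  0.17389427]
3391 [0.0116 0.0122 0.0126 0.0129 0.0134]
((8.63469103933312e-05, -0.0007000027108006179), 0.015352471731603146)
jar 5831 med [ 0.4396 -0.2944  0.0662] mean [ 0.4398 -0.2945  0.0661] circ [ 0.4412 -0.2941  0.0278] rect [ 441.  -294.6] [54.2 54.1] 9.7
```

View pics/w4.png

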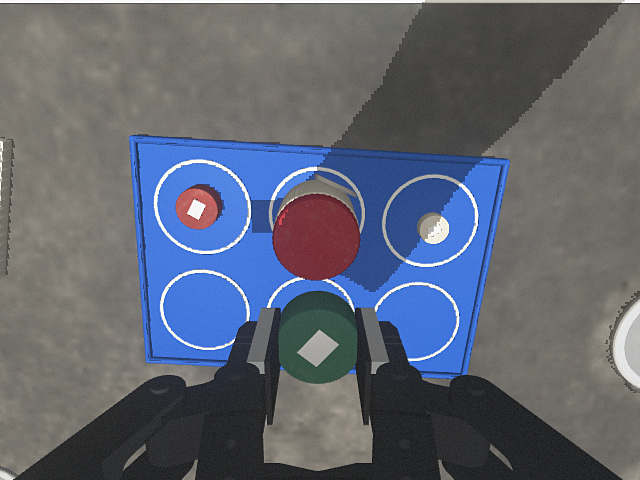

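The green disc is centred in the pads at (318,335), and the jar stands in the front middle ring at (316,237). I lower the disc onto the cap.

```bash
python3 -m creep '[[[0,-0.7,20],[0,0,0]],[[0,0,30],[0,0,0]],[[0,0,25],[0,0,0]],[[0,0,15],[0,0,0]],[[0,0,8],[0,0,0]],[[0,0,3],[0,0,0]],[[0,0,0],[0,0,0]],[[0,0,0],[0,0,0]]]'
```

```text
clock: 19.9
eef_pos: [0.4411, -0.2936, 0.0725]
tool_rot: [-0.0, 1.0, -0.0, 0.001]
ft_force: [-0.1, -0.2, -0.7]
grip_width: 0.0273
grasp_force: 59.2
```

```bash
python3 -m creep '[[[0,0,1.5],[0,0,0]],[[0,0,1],[0,0,0]],[[0,0,0],[0,0,0]],[[0,0,0],[0,0,0]]]'
```

```text
clock: 20.4
eef_pos: [0.4408, -0.2934, 0.0696]
tool_rot: [-0.0, 1.0, -0.0, 0.0]
ft_force: [-1.5, 0.2, 3.0]
grip_width: 0.0275
grasp_force: 59.6
```

```bash
python3 -m creep '[[[0,0,0],[0,0,0]],[[0,0,0],[0,0,0]],[[0,0,0],[0,0,0]]]' 45
python3 -m creep '[[[0,0,-10],[0,0,0]],[[0,0,-40],[0,0,0]],[[0,0,-40],[0,0,0]],[[0,0,-40],[0,0,0]],[[20,0,-40],[0,0,0]],[[30,0,-30],[0,0,0]],[[10,0,-5],[0,0,0]],[[0,0,0],[0,0,0]]]' 60
python3 - <<'E'
from h import *
o=bot.get_obs(); p=vision.camera('wrist'); print(o['eef_pos'])
print('green',*blob(p,o,(.441,-.294),.03,.076,.09)); print('jar',*blob(p,o,(.441,-.294),.04,.062,.072))
s=vision.camera('side'); print('pot',*blob(s,None,(.75,.33),.25,.05,.2))
W=cloud(s);m=(W[...,2]>.03)&(W[...,2]<.25)&(np.hypot(W[...,0]-.58,W[...,1]-.187)<.13);q=W[m]
print(*[ (i,len(q[(q[:,0]//.03)==i]),q[(q[:,0]//.03)==i][:,1].min().round(2),q[(q[:,0]//.03)==i][:,1].max().round(2)) for i in np.unique(q[:,0]//.03)],sep='\n')
E
```

```text
clock: 20.78
eef_pos: [0.4405, -0.2933, 0.069]
tool_rot: [-0.0, 1.0, 0.0, -0.0]
ft_force: [-0.1, 0.1, -0.4]
grip_width: 0.045
grasp_force: 0.0
clock: 21.78
eef_pos: [0.3804, -0.2935, 0.2747]
tool_rot: [0.0, 1.0, -0.0, 0.001]
ft_force: [-0.2, -0.1, 0.3]
grip_width: 0.0605
grasp_force: 0.0
[ 0.38042152 -0.29347429  0.2746724 ]
green 981 med [ 0.4395 -0.2936  0.0821] mean [ 0.4397 -0.2938  0.082 ] circ [ 0.4408 -0.2944  0.0157] rect [ 440.5 -293.7] [29.7 30.1] 71.6
jar 1756 med [ 0.4327 -0.2962  0.0661] mean [ 0.4362 -0.295   0.0661] circ [ 0.441  -0.2946  0.0276] rect [ 440.7 -294.6] [54.2 53.4] 1.3
pot 5705 med [0.8114 0.2615 0.1331] mean [0.7992 0.2666 0.1315] circ [0.7608 0.3142 0.2426] rect [787.2 301.2] [426.  406.8] 63.6
(np.float64(17.0), 1, np.float64(0.25), np.float64(0.25))
(np.float64(18.0), 276, np.float64(0.06), np.float64(0.28))
(np.float64(19.0), 29, np.float64(0.19), np.float64(0.27))
```

```bash
python3 -m creep '[[[0,20,0],[0,0,0]],[[0,45,0],[0,0,0]],[[0,50,0],[0,0,0]],[[0,50,0],[0,0,0]],[[0,50,0],[0,0,0]],[[0,50,0],[0,0,0]],[[0,50,0],[0,0,0]],[[0,50,0],[0,0,0]],[[0,45,0],[0,0,0]],[[-25,40,0],[0,0,0]],[[-40,30,0],[0,0,0]],[[-40,0,0],[0,0,0]]]' 60
python3 -m creep '[[[-40,0,20],[0,0,0]],[[-35,0,40],[0,0,0]],[[-20,0,40],[0,0,0]],[[0,0,40],[0,0,0]],[[0,0,25],[0,0,0]],[[0,0,0],[0,0,0]],[[0,0,0],[0,0,0]]]'
python3 - <<'E'
from h import *
o=bot.get_obs(); p=vision.camera('wrist'); print(o['eef_pos'],o['joint_pos'])
print('can',*blob(p,o,(.58,.187),.03,.05,.062))
cv2.imwrite('pics/w5.png',p['image'])
E
```

```text
clock: 23.38
eef_pos: [0.4853, 0.1902, 0.273]
tool_rot: [-0.003, 1.0, 0.0, -0.001]
ft_force: [0.3, 0.6, 0.7]
grip_width: 0.0601
grasp_force: 0.0
clock: 24.25
eef_pos: [0.5806, 0.1876, 0.11]
tool_rot: [-0.001, 1.0, 0.0, 0.0]
ft_force: [-0.7, -0.2, 0.2]
grip_width: 0.06
grasp_force: 0.0
[0.58060407 0.18759679 0.10996512] [3.12458657e-01 5.29088979e-01 1.10774311e-01 1.15182558e+00
 1.19481784e-04 3.11322574e-01]
can 4289 med [0.5786 0.1865 0.0561] mean [0.5787 0.1867 0.056 ] circ [0.5803 0.1868 0.0193] rect [580.2 186.7] [37.6 37.9] 61.4
```

View pics/w5.png

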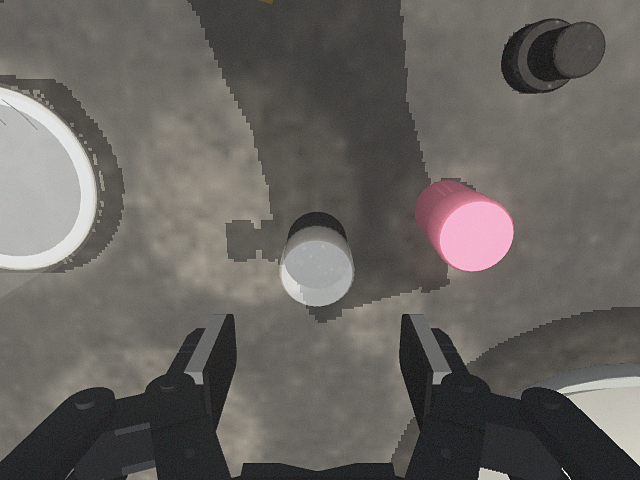

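The black/clear can at (317,262) is centred between the fingers and the pink decoy (475,235) is clear. I descend and grasp.

```bash
python3 -m creep '[[[0,-0.8,20],[0,0,0]],[[0,0,30],[0,0,0]],[[0,0,26],[0,0,0]],[[0,0,14],[0,0,0]],[[0,0,4],[0,0,0]],[[0,0,0],[0,0,0]],[[0,0,0],[0,0,0]]]' 60
python3 -m creep '[[[0,0,0],[0,0,0]],[[0,0,0],[0,0,0]],[[0,0,0],[0,0,0]],[[0,0,0],[0,0,0]],[[0,0,0],[0,0,0]]]' 20
```

```text
clock: 25.18
eef_pos: [0.5815, 0.1862, 0.0166]
tool_rot: [-0.0, 1.0, 0.0, 0.001]
ft_force: [0.1, -0.3, 1.3]
grip_width: 0.0604
grasp_force: 0.0
clock: 25.8
eef_pos: [0.5812, 0.1861, 0.0162]
tool_rot: [-0.0, 1.0, 0.0, 0.001]
ft_force: [-1.1, -0.4, 4.4]
grip_width: 0.0369
grasp_force: 59.4
```

```bash
python3 -m creep '[[[0,0,-15],[0,0,0]],[[0,0,-35],[0,0,0]],[[0,0,-40],[0,0,0]],[[0,0,-40],[0,0,0]],[[0,0,-40],[0,0,0]],[[10,0,-40],[0,0,0]],[[30,0,-40],[0,0,0]],[[40,0,-20],[0,0,0]],[[40,-10,0],[0,0,0]],[[40,-25,0],[0,0,0]],[[20,-40,0],[0,0,0]],[[0,-45,0],[0,0,0]]]'
python3 -m creep '[[[0,-45,0],[0,0,0]],[[0,-45,0],[0,0,0]],[[0,-45,0],[0,0,0]],[[0,-45,0],[0,0,0]],[[0,-45,0],[0,0,0]],[[0,-45,0],[0,0,0]],[[0,-45,0],[0,0,0]],[[0,-45,0],[0,0,0]],[[-20,-40,0],[0,0,0]],[[-35,-35,0],[0,0,0]],[[-30,-15,0],[0,0,0]],[[0,0,0],[0,0,0]]]'
python3 - <<'E'
from h import *
o=bot.get_obs(); p=vision.camera('wrist'); e=o['eef_pos'];print(e,o['grip_width'])
W=cloud(p,o);print('can',*blob(p,o,e,.028,e[2]+.032,e[2]+.05)); cv2.imwrite('pics/w6.png',p['image'])
E
```

```text
clock: 27.3
eef_pos: [0.3987, 0.0652, 0.2861]
tool_rot: [-0.001, 1.0, 0.0, 0.0]
ft_force: [0.8, -0.1, -1.3]
grip_width: 0.0365
grasp_force: 60.0
clock: 28.8
eef_pos: [0.4867, -0.3848, 0.2835]
tool_rot: [-0.0, 1.0, 0.001, -0.001]
ft_force: [-0.3, 0.8, 0.3]
grip_width: 0.0366
grasp_force: 60.1
[ 0.48667495 -0.38482819  0.28350226] 0.036557181145988424
can 15223 med [ 0.4809 -0.3851  0.3234] mean [ 0.4823 -0.3851  0.3232] circ [ 0.4807 -0.3848  0.0271] rect [ 484.9 -383.3] [37.9 51.7] 16.5
```

```bash
python3 -m creep '[[[-15,1,20],[0,0,0]],[[-20,0,40],[0,0,0]],[[0,0,40],[0,0,0]],[[0,0,40],[0,0,0]],[[0,0,40],[0,0,0]],[[0,0,40],[0,0,0]],[[0,0,25],[0,0,0]],[[0,0,10],[0,0,0]],[[0,0,3],[0,0,0]],[[0,0,0],[0,0,0]],[[0,0,0],[0,0,0]]]'; python3 -m creep '[[[0,0,0],[0,0,0]]]'
```

```text
clock: 30.22
eef_pos: [0.5215, -0.3837, 0.0288]
tool_rot: [-0.0, 1.0, -0.001, 0.001]
ft_force: [-0.0, -1.1, -0.0]
grip_width: 0.0368
grasp_force: 60.1
clock: 30.35
eef_pos: [0.5212, -0.3836, 0.0283]
tool_rot: [-0.0, 1.0, -0.001, 0.001]
ft_force: [0.3, -0.8, -1.0]
grip_width: 0.0367
grasp_force: 60.1
```

```bash
python3 -m creep '[[[0,-0.4,3],[0,0,0]],[[0,0,2],[0,0,0]],[[0,0,1],[0,0,0]],[[0,0,0],[0,0,0]],[[0,0,0],[0,0,0]]]'
```

```text
clock: 30.98
eef_pos: [0.5208, -0.3836, 0.0222]
tool_rot: [-0.0, 1.0, -0.0, 0.0]
ft_force: [-1.5, 0.6, 4.8]
grip_width: 0.0365
grasp_force: 60.5
```

```bash
python3 -m creep '[[[0,0,0],[0,0,0]],[[0,0,0],[0,0,0]],[[0,0,0],[0,0,0]]]' 55
python3 -m creep '[[[0,0,-15],[0,0,0]],[[0,0,-40],[0,0,0]],[[0,0,-40],[0,0,0]],[[0,0,-40],[0,0,0]],[[20,0,-40],[0,0,0]],[[35,0,-40],[0,0,0]],[[40,20,-35],[0,0,0]],[[35,40,0],[0,0,0]],[[10,20,0],[0,0,0]],[[0,0,0],[0,0,0]],[[0,0,0],[0,0,0]]]' 60
python3 - <<'E'
from h import *
o=bot.get_obs(); p=vision.camera('wrist'); print(o['eef_pos']); cv2.imwrite('pics/w7.png',p['image'])
fit_tray(p,o,(.483,-.297,-.062))
for n,c,r,a,b in [('can',(.52,-.384),.03,.056,.068),('green',(.441,-.294),.025,.076,.09),('jar',(.441,-.294),.04,.062,.072),('red',(.432,-.379),.025,.017,.03),('wh',(.45,-.208),.02,.0125,.03)]: print(n,*blob(p,o,c,r,a,b))
E
```

```text
clock: 31.35
eef_pos: [0.5205, -0.3834, 0.0209]
tool_rot: [-0.0, 1.0, 0.0, -0.0]
ft_force: [0.0, 0.3, 0.1]
grip_width: 0.0548
grasp_force: 0.0
clock: 32.72
eef_pos: [0.3813, -0.3042, 0.2721]
tool_rot: [-0.0, 1.0, -0.001, 0.001]
ft_force: [-0.0, -0.8, 0.2]
grip_width: 0.0599
grasp_force: 0.0
[ 0.38128428 -0.30421877  0.27213083]
n 2639 tray [ 0.483  -0.2969 -0.0614  0.0348] cost 0.00077
front L,M,R / back L,M,R
 [[ 0.4458 -0.2095]
 [ 0.4405 -0.2943]
 [ 0.4353 -0.3792]
 [ 0.5306 -0.2147]
 [ 0.5254 -0.2995]
 [ 0.5202 -0.3844]]
can 575 med [ 0.5175 -0.3744  0.0619] mean [ 0.5177 -0.374   0.0616] circ [ 0.5193 -0.3796  0.0186] rect [ 519.3 -373.3] [18.7 36.9] 89.7
green 996 med [ 0.4396 -0.2937  0.0821] mean [ 0.4396 -0.2939  0.0819] circ [ 0.4407 -0.2939  0.0155] rect [ 440.6 -293.8] [29.7 29.7] 51.5
jar 1771 med [ 0.4328 -0.2967  0.0661] mean [ 0.4363 -0.2953  0.0661] circ [ 0.4411 -0.2948  0.0277] rect [ 440.7 -294.9] [53.4 54.7] 28.4
red 752 med [ 0.4315 -0.3787  0.0222] mean [ 0.4314 -0.3788  0.0221] circ [ 0.4323 -0.379   0.0154] rect [ 432.  -378.9] [29.5 29.5] 57.3
wh 385 med [ 0.4482 -0.2089  0.016 ] mean [ 0.4483 -0.2087  0.016 ] circ [ 0.449  -0.208   0.0116] rect [ 449.  -208.6] [21.8 21. ] 5.3
```

View pics/w7.png

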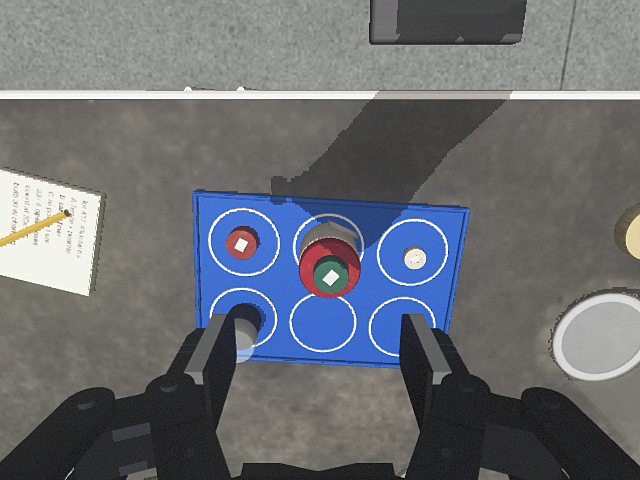

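The tray view shows the green disc on the jar cap (330,277) and the can standing in the back-right ring (240,335). Both specimens are still in place. Next is the carton.

```bash
python3 -m creep '[[[0,20,0],[0,0,0]],[[0,45,0],[0,0,0]],[[0,50,0],[0,0,0]],[[0,50,0],[0,0,0]],[[0,50,0],[0,0,0]],[[0,50,0],[0,0,0.05]],[[0,50,0],[0,0,0.1]],[[0,50,0],[0,0,0.108]],[[0,40,0],[0,0,0]],[[0,30,0],[0,0,0]],[[0,0,20],[0,0,0]],[[0,0,0],[0,0,0]]]' 75
python3 - <<'E'
from h import *
o=bot.get_obs(); p=vision.camera('wrist'); e=o['eef_pos']; ya=R.from_quat(o['tool_rot']).as_matrix()
print(e,'yaw y',np.degrees(np.arctan2(ya[1,1],ya[0,1])).round(2)); b=blob(p,o,(.4235,.1475),.045,.058,.07); print(*b)
print('shift tool mm',(ya.T@(np.array([*(b[8]/1000),.018])-e)*1000).round(1))
E
```

```text
clock: 34.28
eef_pos: [0.407, 0.129, 0.2497]
tool_rot: [0.128, 0.992, -0.001, -0.002]
ft_force: [-0.5, 0.2, 0.2]
grip_width: 0.0747
grasp_force: 0.0
[0.4070333  0.12903044 0.24974888] yaw y 75.31
3090 med [0.4226 0.1473 0.0622] mean [0.4228 0.1474 0.0622] circ [0.4235 0.1474 0.0312] rect [423.6 147.4] [45.  45.3] 75.1
shift tool mm [-12.2  22.5 231.7]
```

```bash
python3 -m creep '[[[-6,11,20],[0,0,0]],[[-6,11.5,40],[0,0,0]],[[0,0,40],[0,0,0]],[[0,0,40],[0,0,0]],[[0,0,40],[0,0,0]],[[0,0,30],[0,0,0]],[[0,0,15],[0,0,0]],[[0,0,4],[0,0,0]],[[0,0,0],[0,0,0]],[[0,0,0],[0,0,0]]]' 75
python3 -m creep '[[[0,0,0],[0,0,0]],[[0,0,0],[0,0,0]],[[0,0,0],[0,0,0]],[[0,0,0],[0,0,0]],[[0,0,0],[0,0,0]],[[0,0,0],[0,0,0]]]' 30
```

```text
clock: 35.58
eef_pos: [0.4267, 0.1475, 0.0233]
tool_rot: [0.129, 0.992, 0.0, 0.001]
ft_force: [0.2, 0.3, -0.4]
grip_width: 0.0751
grasp_force: 0.0
clock: 36.33
eef_pos: [0.4265, 0.1474, 0.023]
tool_rot: [0.129, 0.992, 0.0, 0.001]
ft_force: [-0.2, 0.2, 6.0]
grip_width: 0.0446
grasp_force: 61.4
```

```bash
python3 -m creep '[[[0,0,-15],[0,0,0]],[[0,0,-35],[0,0,0]],[[0,0,-40],[0,0,0]],[[0,0,-40],[0,0,-0.06]],[[0,0,-40],[0,0,-0.07]],[[0,0,-40],[0,0,-0.067]],[[0,-25,-30],[0,0,0]],[[0,-45,0],[0,0,0]],[[0,-45,0],[0,0,0]],[[0,-45,0],[0,0,0]],[[0,-45,0],[0,0,0]],[[0,-45,0],[0,0,0]]]'
python3 -m creep '[[[0,-45,0],[0,0,0]],[[-15,-40,0],[0,0,0]],[[-30,-25,0],[0,0,0]],[[-30,0,0],[0,0,0]],[[-15,0,0],[0,0,0]],[[0,0,0],[0,0,0]],[[0,0,0],[0,0,0]]]'
python3 - <<'E'
from h import *
o=bot.get_obs(); p=vision.camera('wrist'); e=o['eef_pos']; ya=R.from_quat(o['tool_rot']).as_matrix()
print(e,'yaw y',np.degrees(np.arctan2(ya[1,1],ya[0,1])).round(2),o['grip_width']); cv2.imwrite('pics/w8.png',p['image'])
im=p['image'].astype(int);W=cloud(p,o);m=(im[...,2]>im[...,0]+40)&(im[...,1]>im[...,0]+30)&(abs(W[...,2]-e[2]-.039)<.006);q=W[m].astype(np.float32)
rc=cv2.minAreaRect(((q[:,:2]-e[:2])*1000).copy()); print('carton rel',rc,np.median(q[:,2])-e[2])
c=np.linalg.lstsq(np.c_[q[:,:2]-q[:,:2].mean(0),np.ones(len(q))],q[:,2],rcond=None)[0];print('slope',c)
t=np.array([.531,-.2145])-np.array(rc[0])/1000; print('TCP target',t,'shift',(ya.T@(np.array([*t,.032])-e)*1000).round(1))
print('can',*blob(p,o,(.52,-.384),.03,.056,.068))
E
```

```text
clock: 37.83
eef_pos: [0.4099, -0.1036, 0.2619]
tool_rot: [0.03, 1.0, 0.0, -0.0]
ft_force: [1.0, -0.8, -0.3]
grip_width: 0.0446
grasp_force: 61.1
clock: 38.7
eef_pos: [0.4929, -0.2173, 0.2619]
tool_rot: [0.03, 1.0, 0.0, -0.001]
ft_force: [0.4, 0.1, -1.1]
grip_width: 0.0443
grasp_force: 61.2
[ 0.49288301 -0.21729334  0.261886  ] yaw y 86.52 0.04434572594089299Traceback (most recent call last):
  File "<stdin>", line 5, in <module>
cv2.error: OpenCV(4.12.0) /io/opencv/modules/imgproc/src/convhull.cpp:143: error: (-215:Assertion failed) total >= 0 && (depth == CV_32F || depth == CV_32S) in function 'convexHull'
```

View pics/w8.png

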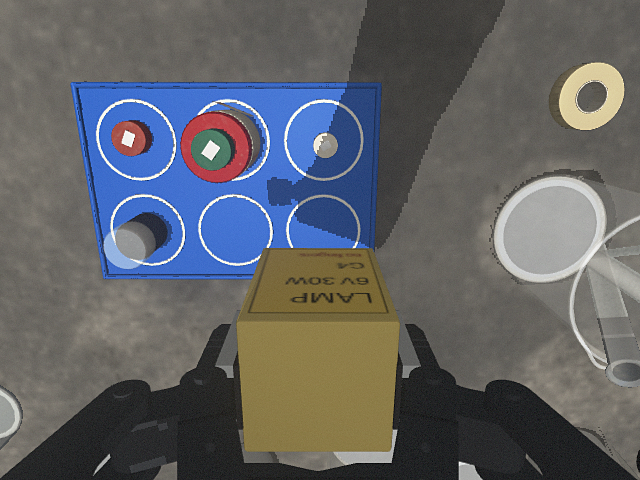

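The carton is held upright at (320,385). The can stands in the back-right ring with its foot around (145,228), and the carton's target ring is at (323,228).

```bash
python3 - <<'E'
from h import *
o=bot.get_obs(); p=vision.camera('wrist'); e=np.array(o['eef_pos']); ya=R.from_quat(o['tool_rot']).as_matrix()
im=p['image'].astype(int);W=cloud(p,o)
q=W[370:430,270:360].reshape(-1,3); z=np.nanmedian(q[:,2]); print('top-eef',z-e[2])
m=(im[...,2]>im[...,0]+35)&(im[...,1]>im[...,0]+20)&(abs(W[...,2]-z)<.004);q=W[m].astype(np.float64)
rc=cv2.minAreaRect(((q[:,:2]-e[:2])*1000).astype(np.float32).copy()); print('carton rel',rc,len(q))
c=np.linalg.lstsq(np.c_[q[:,:2]-q[:,:2].mean(0),np.ones(len(q))],q[:,2],rcond=None)[0];print('slope',c)
t=np.array([.531,-.2145])-np.array(rc[0])/1000; print('TCP target',t,'shift',(ya.T@(np.array([*t,.032])-e)*1000).round(1))
print('can',*blob(p,o,(.52,-.384),.03,.056,.068))
E
```

```text
top-eef 0.039190463038435486
carton rel ((-2.3530025482177734, -0.1814861297607422), (45.143096923828125, 47.318275451660156), 86.40922546386719) 21402
slope [ 0.01121034 -0.00183723  0.30119291]
TCP target [ 0.533353   -0.21431851] shift [-40.5   5.4 230.1]
can 1552 med [ 0.5188 -0.3813  0.0621] mean [ 0.5189 -0.3813  0.0619] circ [ 0.5196 -0.3831  0.0195] rect [ 519.9 -382.3] [37.5 37.3] 37.7
```

```bash
python3 -m creep '[[[-20,3,20],[0,0,0]],[[-20.5,2.4,40],[0,0,0]],[[0,0,40],[0,0,0]],[[0,0,40],[0,0,0]],[[0,0,40],[0,0,0]],[[0,0,28],[0,0,0]],[[0,0,15],[0,0,0]],[[0,0,5],[0,0,0]],[[0,0,0],[0,0,0]],[[0,0,0],[0,0,0]]]'; python3 -m creep '[[[0,0,0],[0,0,0]]]'
```

```text
clock: 40.05
eef_pos: [0.5354, -0.2151, 0.0357]
tool_rot: [0.03, 1.0, -0.0, 0.001]
ft_force: [0.1, -0.8, -0.0]
grip_width: 0.0446
grasp_force: 61.2
clock: 40.17
eef_pos: [0.5352, -0.215, 0.0353]
tool_rot: [0.03, 1.0, -0.0, 0.001]
ft_force: [0.3, 0.1, -0.9]
grip_width: 0.0441
grasp_force: 61.2
```

Target x is 0.5334, so shift +1.8 mm in tool x and go down about 6 mm.

```bash
python3 -m creep '[[[1.8,0.5,3],[0,0,0]],[[0,0,2],[0,0,0]],[[0,0,1],[0,0,0]],[[0,0,0],[0,0,0]],[[0,0,0],[0,0,0]]]'
```

```text
clock: 40.8
eef_pos: [0.5325, -0.214, 0.029]
tool_rot: [0.03, 1.0, 0.0, -0.0]
ft_force: [-2.6, 0.1, 5.9]
grip_width: 0.0443
grasp_force: 61.9
```

```bash
python3 -m creep '[[[0,0,0],[0,0,0]],[[0,0,0],[0,0,0]],[[0,0,0],[0,0,0]]]' 62
python3 -m creep '[[[0,0,-15],[0,0,0]],[[0,0,-40],[0,0,0]],[[0,0,-40],[0,0,0]],[[0,0,-40],[0,0,0]],[[20,0,-40],[0,0,0]],[[35,0,-40],[0,0,0]],[[40,-20,-35],[0,0,0]],[[35,-30,0],[0,0,0]],[[20,-30,0],[0,0,0]],[[0,0,0],[0,0,0]],[[0,0,0],[0,0,0]]]' 85
python3 - <<'E'
from h import *
o=bot.get_obs(); p=vision.camera('wrist'); print(o['eef_pos']); cv2.imwrite('pics/w9.png',p['image'])
fit_tray(p,o,(.483,-.297,-.062))
for n,c,r,a,b in [('carton',(.531,-.2145),.045,.062,.075),('can',(.52,-.384),.03,.056,.068),('green',(.441,-.294),.025,.076,.09),('jar',(.441,-.294),.04,.062,.072),('red',(.432,-.379),.025,.017,.03),('wh',(.45,-.208),.02,.0125,.03)]: print(n,*blob(p,o,c,r,a,b))
E
```

```text
clock: 41.18
eef_pos: [0.5326, -0.214, 0.028]
tool_rot: [0.03, 1.0, 0.0, -0.0]
ft_force: [-1.0, -0.1, 0.7]
grip_width: 0.0621
grasp_force: 0.0
clock: 42.55
eef_pos: [0.3783, -0.2847, 0.279]
tool_rot: [0.031, 1.0, -0.0, 0.001]
ft_force: [-0.2, -0.8, -0.9]
grip_width: 0.085
grasp_force: 0.0
[ 0.37826385 -0.28467721  0.27898565]
n 2517 tray [ 0.483  -0.2969 -0.0616  0.0347] cost 0.00076
front L,M,R / back L,M,R
 [[ 0.4458 -0.2095]
 [ 0.4405 -0.2943]
 [ 0.4353 -0.3791]
 [ 0.5306 -0.2147]
 [ 0.5254 -0.2995]
 [ 0.5201 -0.3844]]
carton 2103 med [ 0.5271 -0.2147  0.068 ] mean [ 0.5275 -0.2147  0.0678] circ [ 0.5298 -0.2143  0.0313] rect [ 529.2 -214.3] [45.3 46.1] 85.7
can 1122 med [ 0.5177 -0.382   0.062 ] mean [ 0.5179 -0.382   0.0617] circ [ 0.5193 -0.3827  0.0193] rect [ 519.3 -382.5] [37.3 37. ] 37.1
green 950 med [ 0.4394 -0.2936  0.0821] mean [ 0.4396 -0.2937  0.0819] circ [ 0.441  -0.2937  0.0154] rect [ 440.6 -293.8] [29.6 29.6] 83.0
jar 1708 med [ 0.4329 -0.2945  0.0661] mean [ 0.4363 -0.2944  0.0661] circ [ 0.4413 -0.2948  0.0279] rect [ 440.7 -294.4] [54.4 54. ] 76.4
red 720 med [ 0.4312 -0.3785  0.0223] mean [ 0.4314 -0.3786  0.0221] circ [ 0.4319 -0.379   0.0153] rect [ 432.  -378.8] [29.6 29.5] 51.7
wh 371 med [ 0.4479 -0.2085  0.0161] mean [ 0.4481 -0.2087  0.016 ] circ [ 0.4488 -0.2083  0.0112] rect [ 448.4 -208.7] [21.3 21.2] 89.4
```

View pics/w9.png

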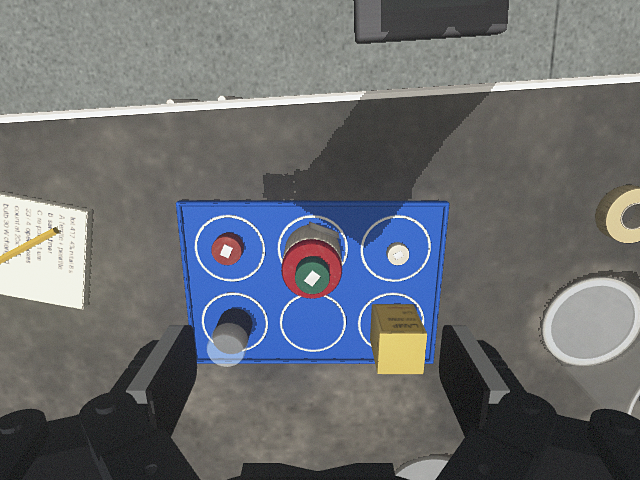

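All placements are within about 1.5 mm of their ring centres and upright, with the carton at (398,345), can at (230,340) and jar with green disc at (312,275). Handing in.

```bash
python3 -c "
from workcell import workorder
print(workorder.job_done())"
```

```text
the job is handed in; nothing more can be done
None
```

The job is done and handed in at about 43 s of the 122 s: the jar, the can and the carton stand upright within about 2 mm of their ring centres, the green specimen lies flat within 1 mm of the middle of the jar's cap, the red and white specimens measured unmoved, and nothing touched the tape roll or eyepiece, though I did not re-measure those two.

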